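# Lock out the press furnace at its isolator

### The job

Isolate the dental press furnace for service: turn the red handle on the grey isolator box anticlockwise (seen from above) until it is fully off, then swing the yellow lockout hasp all the way out over the side of the box. Then hang the red saddle lock astride the hasp's bare arm, sitting fully down on it, and let go, leaving the handle off, the hasp out and the other things on the bench where they are.

Things in the scene. Friction and masses are not known exactly. Their poses are not given: they have to be found in the camera images.
- isolator: Grey isolator box fixed to the bench, 180 (its x) x 160 (its y) x 80 mm high, with a yellow plate on its level top; origin at the centre of its underside, z up. The red handle's upright axis is at x 0, y -25 mm in its frame; the hasp hinge is at x -70, y +65 mm. Two short cable glands (seen only) stick out of its +x side. Nothing else stands on it.
- handle_part (a joint): Angle of the red rotary handle, rad: 0 = on (bar along the box's x axis, pointing at the green dot), 1.57 = off at its stop (bar along the box's y axis, marked with a red dot). Grows anticlockwise seen from above. Stays where it is left; takes about 0.1 N m to turn.
- handle_grip (a point): Centre of the red handle's grip bar, on its turning axis, 104 mm above the bench. The bar is 84 mm long, 22 mm wide and 36 mm high (86 to 122 mm above the bench) and stands on a black disc 72 mm across and 6 mm thick. x axis along the bar, z up; turns with the handle. Pinch it across its 22 mm width.
- hasp_part (a joint): Angle of the yellow lockout hasp about its upright hinge, rad: 0 = stowed (arm lying along the box's left edge, pointing along the box's +x), 1.57 = fully out at its stop (arm sticking out sideways along the box's +y). Grows anticlockwise seen from above. Stays where it is left; takes about 0.12 N m to swing.
- hasp_hinge (a point): On the hasp's upright hinge axis, level with the top of its arm, 94 mm above the bench. x axis along the arm towards the knob, z up; turns with the hasp.
- hasp_knob (a point): Middle of the black upright round knob at the free end of the hasp arm, 140 mm from the hinge axis, 112 mm above the bench. The knob is 18 mm in diameter and 36 mm tall, from the arm's top (94 mm above the bench) to 130 mm. x axis along the arm, z up.
- hasp_seat (a point): On the top of the hasp arm, in the middle of the length where the lock can sit: 73 mm from the hinge axis, 94 mm above the bench. The yellow arm is level, 10 mm wide and 8 mm thick. When the hasp is out, the arm is bare from 15 mm (edge of the box) to 131 mm (knob) from the hinge axis, free above and below. x axis along the arm towards the knob, y across it, z up.
- lock_center (a point): Centre, half-way up, of the loose red saddle lock: an upside-down U on two 14 mm legs, 40 (x) x 46 (y) x 70 mm tall, z up, 0.14 to 0.28 kg, left or right of the isolator. Slot open below, right through along x, 18 wide, 45 deep. Grasp across the 46 mm near the top, so fingers pass either side of the arm. Seated: slot along the arm, either way round, this point 10 mm below the arm's top.
- muffle: Bystander: white ceramic casting muffle, upright cylinder 72 mm across, 70 mm tall; origin at the centre of its underside.
- jar: Bystander: amber glass jar, 56 mm across, 85 mm tall; origin at the centre of its underside.
- bowl: Bystander: green mixing bowl, 100 mm across, 50 mm tall; origin at the centre of its underside.
- spatula: Bystander: mixing spatula 180 mm long, lying flat along its x axis on the bench between robot and isolator; origin under its middle.
There are look-alikes about, which are no part of the job. Leave any green look-alike of the part that bears lock_center alone.

How it is judged:
On the way, in this order (a step that is already met when the one before it is completed fails the run):
1. the handle is fully off (value of joint handle_part above 1.4 rad), for 0.2 s.
2. with the handle off, the hasp is swung fully out (value of joint each of handle_part, hasp_part above 1.4 rad), for 0.2 s.
At the end, for the whole second after the job is handed in: Handle and hasp within 0.17 rad of their off and out stops (above 1.40); lock astride the bare arm, its centre within 42 mm along and 10 mm across of the seat point and 6 to 15 mm below the arm top, upright within 0.2 rad, released, at rest; bystanders within 20 mm of their start (all of step 2 and x of lock_center in the frame of hasp_seat between -0.042 and 0.042 m and y of lock_center in the frame of hasp_seat between -0.01 and 0.01 m and z of lock_center in the frame of hasp_seat between -0.015 and -0.006 m and angle between lock_center's own z axis and vertical below 0.2 rad and linear speed of lock below 0.02 m/s); the robot touches nothing.
It fails at once if a bystander (muffle, jar, bowl or spatula) is moved by more than 20 mm (distance of any of muffle, jar, bowl, spatula from where it was at the start of the episode above 0.02 m).
It also fails if it takes over 72 s, if anything falls off the work surface, if the arm or the gripper's body presses on something with over 40 N, if the wrist force passes 120 N, or if a joint passes its speed limit or range.

### The arm

A 6-joint arm with a two-finger parallel gripper is mounted at the origin on the work surface. World frame = base frame: x ahead of the robot, y to its left, z up, the work surface at z = 0. Lengths are in m, angles in rad, forces in N, time in s.
With the tool pointing down it reaches from about 0.35 to 0.775 m from the base axis. Payload 7.3 kg.
Tool frame: the origin (TCP) lies on the centre line of the jaws, within the pads' length; the fingertips stand 11 mm ahead of it and the grasp point (between the pads) lies 8 mm behind it; z points along the fingers, y is the direction in which the jaws open and shut (so a half turn about z gives the same grasp; the last joint's range is limited). The gripper opens to 92 mm and grips with 3 to 60 N. Pads are 19 mm wide; open, the fingers measure 130 mm over their backs; the gripper's body (75 mm by 190 mm) begins 47 mm behind the grasp point.
Start: joints at [-1.432, 0.342, 1.524, -0, 1.275, -0.146], TCP at [0.148, -0.504, 0.204] pointing down, gripper open.
Joint ranges: [-2.53, 2.53], [-0.77, 2.02], [0.04, 2.7], [-1, 4.14], [0.28, 2.66], [-3.11, 3.11]. Speed limits (rad/s): [2.57, 2.57, 3.14, 3.14, 3.14, 3.14].

### API

Orientations are given as [roll, pitch, yaw] about the fixed x, y, z axes, in that order (R = Rz(yaw) Ry(pitch) Rx(roll)).
In Python, from cell import robot gives the robot as it stands.
- The arm moves only by the tool jog_arm, never from a script. Its argument "deltas" is one flat list of numbers, 6 for each row, row after row: the shift along the world's x, y, z in units of 0.1 m (1.0 is 0.1 m), then the turn, a rotation vector about the world's x, y, z in units of 90 degrees (1.0 is 90 degrees). A call has 1 to 5 rows; each row is the pose to reach, as a shift and turn from the pose commanded when the call began; what a row does not reach only later rows make up. A row lasts 1/12 s, in which the tool goes at most 41.7 mm and 7.16 degrees, less where a joint would pass 70% of its speed; a pose out of reach is approached as far as the arm can. A call with a number of a shift or a turn outside -1 to 1 is refused whole. A call with a gripper value outside its range is refused whole. "claw" is the opening, from 0 (shut) to 1 (fully open), set as the call begins (left out, the last holds). The fingers move at their own pace and stop on an object; "newtons" is the grip in N (left out, the last holds). Time passes only in rows, so rows that repeat a pose let the fingers close. It gives the time, the measured TCP pose, the force and the opening at its end, in the units of the state.
- robot.observe(): the state, without advancing time (a new reading comes with each control period).
- robot.read_camera(name): name is "side" or "top" or "wrist"; returns the picture (384x512x3 uint8, red, green, blue); there is no depth.
- robot.camera_params(name): a dict with "fx", "fy", "cx", "cy" (pixels), "R" (3x3) and "t" (3): a world point X has camera coordinates R X + t. Camera axes: x right, y down, z forward; pixel columns grow to the right and rows downward; lengths in m; the calibration is good to about 2 mm. The wrist camera is an equidistant fisheye: a pixel r from the principal point sees the ray r / f radians off the axis. A picture is of the moment at which its call begins: read the wrist's pose just before it. camera_params takes no time and is no camera call; for the wrist camera it gives the pose at the moment of the call.
- robot.hand_in(): hands the job in, once; it reports no verdict.
The state is a dict: "time": time; "qpos": joint angles; "qvel": joint speeds; "joint_efforts": joint torques, N m; "tool_pos": TCP position; "tool_rot": TCP orientation; "contact_force": force on the tool from outside, world axes, zero at the start; "torque": the same for the moment, N m; "opening": finger opening in m.
Only numpy, scipy, OpenCV 4.12 (cv2) and the standard library are available. Lean on these libraries where they do the work, as an engineer would, in place of code of your own. Each camera call takes 0.05 s, during which the arm holds its last target. There are 200 camera calls.

## Working session

There is one attempt and no reset: what is moved stays moved. The work goes in short steps, Python scripts to look and compute and a tool call to move; the robot and the scene stay as the last step left them, time stands still between calls to the robot, and variables do not carry over. Pictures are saved under pics/ and viewed, about 8 in all and at most 12, crops included, and the job is handed in when it is done.

Besides the shell and the picture viewer there is one more tool, called after ">>>" as name(argument=value, ...) on one line, values as JSON. jog_arm: Moves the arm, as the interface text tells. Its arguments: {"type":"object","properties":{"deltas":{"type":"array","items":{"type":"number"}},"claw":{"type":"number"},"newtons":{"type":"number"}},"required":["deltas"]}

```bash
ls; mkdir -p pics; python3 - <<'E'
from cell import robot
import cv2,numpy as np
for n in("top","side"):
    cv2.imwrite(f"pics/{n}0.png",robot.read_camera(n)[:,:,::-1])
    p=robot.camera_params(n);print(n,p)
print(robot.observe())
E
```

```text
pics
top {'fx': 468.3924526601045, 'fy': 468.3924526601045, 'cx': 246.95601895706082, 'cy': 194.42138998336736, 'R': array([[-0.01204378, -0.99989708,  0.00779586],
       [-0.98235151,  0.01037637, -0.1867561 ],
       [ 0.18665598, -0.00990753, -0.98237538]]), 't': array([-0.00518913,  0.58272065,  1.26481277])}
side {'fx': 388.972720726614, 'fy': 388.972720726614, 'cx': 254.06827779893524, 'cy': 187.7192431745218, 'R': array([[-0.96135468, -0.27523808, -0.00641666],
       [-0.19032525,  0.68124969, -0.70687705],
       [ 0.19893083, -0.67833831, -0.70730733]]), 't': array([0.56259998, 0.16392928, 0.9039572 ])}
{'time': 0.1, 'qpos': array([-1.43197319e+00,  3.42673147e-01,  1.52491604e+00,  5.42478660e-06,
        1.27540466e+00, -1.45998346e-01]), 'qvel': array([-0.00092395, -0.00124315, -0.00304029,  0.00109242,  0.00176686,
       -0.00055481]), 'joint_efforts': array([ 1.98721413e-03, -4.32001376e+01, -2.44695568e+01,  7.18639442e-02,
        5.26177988e-02, -3.78681500e-05]), 'tool_pos': array([ 0.14748661, -0.50344793,  0.20350596]), 'tool_rot': array([-3.14020713e+00, -2.08977421e-04,  2.84819759e-01]), 'contact_force': array([-0.56099016,  0.14219189, -0.12723693]), 'torque': array([-0.00778823, -0.04243935, -0.00040614]), 'opening': 0.09178129690532966}
```

View pics/top0.png

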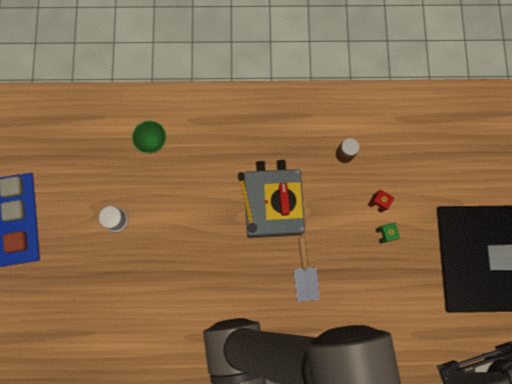

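View pics/side0.png

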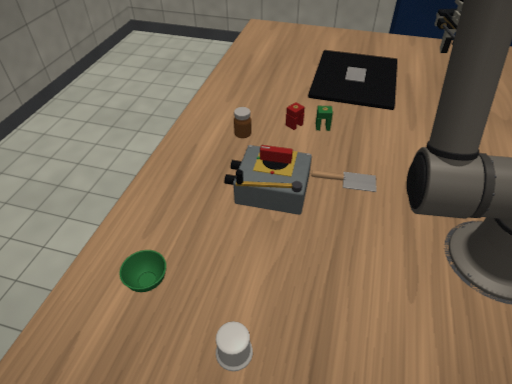

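The top view shows the box at about (275,203) with its +x pointing up the image. The handle is at (284,200), the hasp runs from (252,228) to (241,176), the red lock is at (382,201) and the green look-alike at (390,233). I'll zoom in for accurate positions.

```bash
cat > h.py <<'E'
import numpy as np,cv2
from cell import robot
def bp(n,u,v,z):
    p=robot.camera_params(n);R=np.array(p["R"]);t=np.array(p["t"])
    d=R.T@np.array([(u-p["cx"])/p["fx"],(v-p["cy"])/p["fy"],1]);c=-R.T@t
    return c+d*(z-c[2])/d[2]
def proj(n,X):
    p=robot.camera_params(n);x=np.array(p["R"])@np.array(X)+p["t"]
    return p["fx"]*x[0]/x[2]+p["cx"],p["fy"]*x[1]/x[2]+p["cy"]
E
python3 - <<'E'
from h import *
im=cv2.imread("pics/top0.png")
c=cv2.resize(im[150:255,225:415],None,fx=4,fy=4,interpolation=cv2.INTER_CUBIC);cv2.imwrite("pics/crop.png",c)
s=cv2.imread("pics/side0.png")
cv2.imwrite("pics/crop2.png",cv2.resize(s[90:220,220:350],None,fx=4.5,fy=4.5,interpolation=cv2.INTER_CUBIC))
h=cv2.cvtColor(im,cv2.COLOR_BGR2HSV)
def comp(m,name,z):
    n,l,st,ce=cv2.connectedComponentsWithStats(m.astype(np.uint8))
    for i in range(1,n):
        if st[i,4]>25:
            r=cv2.minAreaRect(np.argwhere(l==i)[:,::-1].astype(np.float32));print(name,st[i],ce[i],r,bp("top",*ce[i],z)[:2])
red=((h[...,0]<8)|(h[...,0]>172))&(h[...,1]>170)
comp(red&(h[...,2]>150),"redtop",.122);comp(red&(h[...,2]>60),"red",.07)
comp((abs(h[...,0].astype(int)-26)<5)&(h[...,1]>180)&(h[...,2]>120),"yel",.094)
E
```

```text
redtop [282 193   7  20  80] [284.7   203.975] ((284.8058776855469, 202.47645568847656), (19.327518463134766, 5.06196928024292), 85.60128784179688) [ 0.54292036 -0.11130665]
redtop [376 197  14  11  50] [382.68 202.3 ] ((382.7311706542969, 201.68397521972656), (14.375029563903809, 5.53632926940918), 29.05460548400879) [ 0.54464572 -0.37313601]
red [279 183  11  32 232] [284.29310345 200.31034483] ((284.22137451171875, 198.5741729736328), (30.860361099243164, 8.959460258483887), 84.5596694946289) [ 0.56199987 -0.1152176 ]
red [369 190  25  20 235] [382.08085106 199.91914894] ((381.4000244140625, 200.8000030517578), (18.35713768005371, 18.605209350585938), 29.744882583618164) [ 0.56019998 -0.38774709]
red [  4 233  15  19 108] [ 11.11111111 242.51851852] ((11.006096839904785, 242.05487060546875), (17.55861473083496, 13.693511009216309), 83.6598129272461) [0.45333957 0.63165088]
yel [265 183  38  36 626] [283.39776358 201.4201278 ] ((283.20135498046875, 200.5199432373047), (35.255069732666016, 35.58766555786133), 86.18592071533203) [ 0.55472639 -0.11050986]
```

View pics/crop.png

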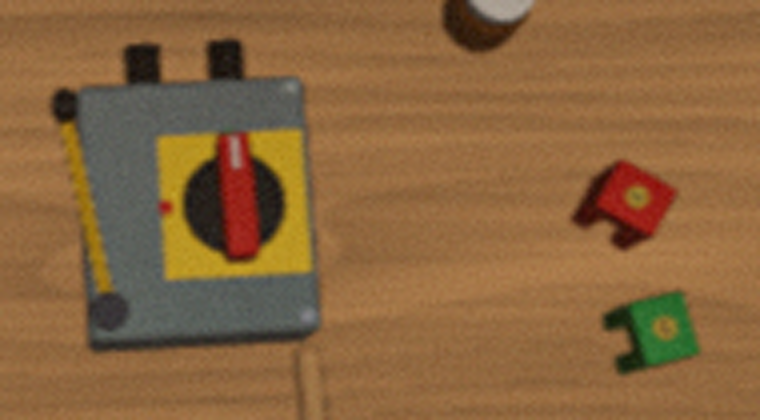

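View pics/crop2.png

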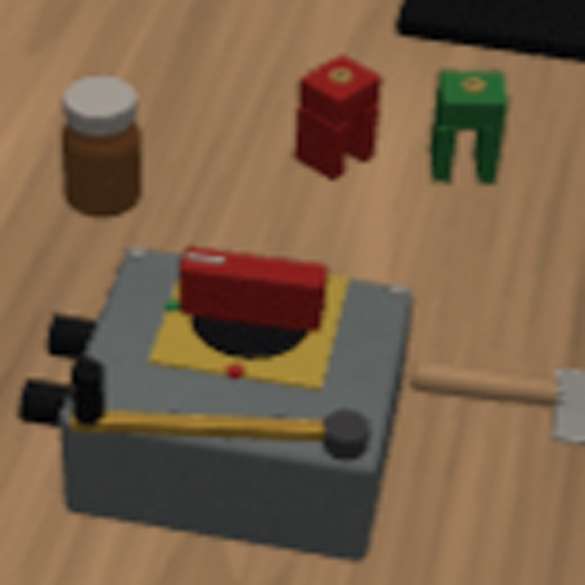

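```bash
python3 - <<'E'
from h import *
f=lambda x,y,z:bp("top",(x+.5)/4-.5+225,(y+.5)/4-.5+150,z)[:2]
g=lambda x,y,z:bp("side",(x+.5)/4.5-.5+220,(y+.5)/4.5-.5+90,z)[:2]
P=lambda *a:print(*[np.round(q,4) if not isinstance(q,str) else q for q in a])
c=[f(*q,.08) for q in((78,90),(299,79),(318,325),(91,342))];P("box",*c,np.mean(c,0))
ang=lambda a,b:np.arctan2(*(b-a)[::-1])
P("yaws",ang(c[3],c[0]),ang(c[2],c[1]),ang(c[1],c[0])-np.pi/2,ang(c[2],c[3])-np.pi/2)
s=[g(*q,.08) for q in((128,250),(411,292),(372,475),(62,432))];P("boxside FR,NR,NL,FL",*s,np.mean(s,0))
P("disc",f(234,204,.086),"hinge",f(110,310,.096),g(347,428,.096),"knob",f(66,102,.13),g(89,367,.13))
P("bar",f(233,136,.122),f(243,250,.122),"side",g(184,255,.122),g(325,270,.122))
l=[f(*q,.07) for q in((622,161),(677,195),(652,240),(597,203))];P("lock",*l,np.mean(l,0),f(638,197,.07),g(341,75,.07))
P(ang(l[1],l[0]),ang(l[2],l[3]),ang(l[2],l[1])+np.pi/2)
P("lockside",*[g(*q,.07) for q in((343,57),(381,72),(345,100),(303,83))])
P("jar",f(500,3,.085),g(100,90,.085),"spat handle",f(308,345,.0),"green",f(665,328,.07))
E
```

```text
box [ 0.6412 -0.0044] [ 0.6475 -0.1588] [ 0.4751 -0.1661] [ 0.4652 -0.0113] [ 0.5573 -0.0852]
yaws 0.0393 0.0422 0.0409 0.0636
boxside FR,NR,NL,FL [ 0.6451 -0.1505] [ 0.4704 -0.1576] [ 0.4639 -0.0016] [0.6346 0.012 ] [ 0.5535 -0.0744]
disc [ 0.5583 -0.1105] hinge [ 0.485  -0.0242] [ 0.4818 -0.0171] knob [0.6211 0.0039] [0.6182 0.009 ]
bar [ 0.5984 -0.1079] [ 0.521  -0.1125] side [ 0.5971 -0.1048] [ 0.5161 -0.1133]
lock [ 0.5888 -0.3841] [ 0.5642 -0.421 ] [ 0.5327 -0.4014] [ 0.5592 -0.3648] [ 0.5612 -0.3928] [ 0.5631 -0.3937] [ 0.5603 -0.3895]
0.9829 0.9449 1.0138
lockside [ 0.5636 -0.4124] [ 0.534  -0.4007] [ 0.5514 -0.36  ] [ 0.5839 -0.3727]
jar [ 0.6997 -0.3012] [ 0.7111 -0.3052] spat handle [ 0.4694 -0.1689] green [ 0.4714 -0.4061]
```

The box yaw is about 0.05 rad and the handle axis is near (0.558,-0.108). The hasp rests at about 0.15 rad, and the lock is near (0.561,-0.391). I'll move above the handle.

>>> jog_arm(deltas=[1, 1, 0.6, 0, 0, -0.05, 1, 1, 0.6, 0, 0, -0.05, 1, 1, 0.6, 0, 0, -0.05, 1, 1, 0.6, 0, 0, -0.05], claw=0.6, newtons=30)

```text
time: 0.43
tool_pos: [0.2491, -0.4018, 0.2652]
tool_rot: [3.141, -0.001, 0.207]
contact_force: [0.9, -0.8, 0.4]
opening: 0.0696
```

>>> jog_arm(deltas=[1, 1, 0, 0, 0, -0.1, 1, 1, 0, 0, 0, -0.1, 1, 1, 0, 0, 0, -0.1, 1, 1, 0, 0, 0, -0.1])

```text
time: 0.77
tool_pos: [0.3495, -0.3007, 0.2641]
tool_rot: [-3.14, -0.001, 0.051]
contact_force: [-0.6, -0.1, -0.6]
opening: 0.0551
```

>>> jog_arm(deltas=[1, 1, 0, 0, 0, 0, 1, 1, 0, 0, 0, 0, 1, 1, 0, 0, 0, 0, 1, 1, 0, 0, 0, 0])

```text
time: 1.1
tool_pos: [0.4499, -0.2002, 0.2638]
tool_rot: [-3.14, -0.001, 0.052]
contact_force: [-0.7, 0.2, -0.5]
opening: 0.0555
```

>>> jog_arm(deltas=[1, 0.96, 0, 0, 0, 0, 1, 0.96, 0, 0, 0, 0, 1, 0.96, 0, 0, 0, 0, 1, 0.96, 0, 0, 0, 0, 1, 0.96, 0, 0, 0, 0])

```text
time: 1.52
tool_pos: [0.549, -0.1052, 0.2631]
tool_rot: [-3.141, 0.001, 0.054]
contact_force: [-0.6, -0.6, 0.4]
opening: 0.055
```

```bash
cat >> h.py <<'E'
def wbp(p,u,v,z):
    R=np.array(p["R"]);t=np.array(p["t"]);d=np.array([u-p["cx"],v-p["cy"]]);r=np.hypot(*d);th=r/p["fx"]
    d=R.T@np.array([*(d/r*np.sin(th)),np.cos(th)]);c=-R.T@t
    return (c+d*(z-c[2])/d[2])[:2]
def wproj(p,X):
    x=np.array(p["R"])@np.array(X)+p["t"];r=np.hypot(x[0],x[1]);k=p["fx"]*np.arctan2(r,x[2])/r
    return np.array([x[0]*k+p["cx"],x[1]*k+p["cy"]])
E
python3 - <<'E'
from h import *
import pickle
p=robot.camera_params("wrist");im=robot.read_camera("wrist")[:,:,::-1].copy()
pickle.dump(p,open("w1.pkl","wb"));cv2.imwrite("pics/w1raw.png",im)
print(p,[wproj(p,X) for X in((.5575,-.108,.122),(.483,-.02,.096),(.62,.006,.13),(.561,-.391,.07))])
cv2.imwrite("pics/w1.png",cv2.resize(im,(800,600),interpolation=cv2.INTER_CUBIC))
E
```

```text
{'fx': 297.3186396354542, 'fy': 297.3186396354542, 'cx': 258.22993425459305, 'cy': 189.84757761611993, 'R': array([[ 5.35214012e-02, -9.98566675e-01,  2.35580277e-04],
       [-9.52277842e-01, -5.09694030e-02,  3.00946891e-01],
       [-3.00503529e-01, -1.63314372e-02, -9.53640872e-01]]), 't': array([-0.13442114,  0.46081249,  0.60899843])} [array([261.21591402, 164.56761861]), array([188.99350932, 213.90121397]), array([158.46556813, 105.36089277]), array([449.7538818 , 168.14160976])]
```

View pics/w1.png

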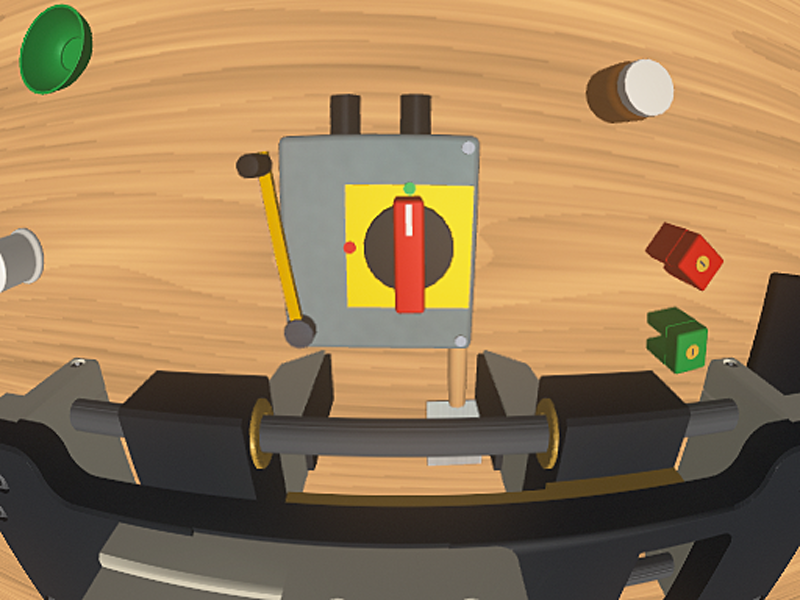

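The wrist picture shows the handle disc at (408,247), red dot at (350,247), green dot at (409,188), hinge at (299,330), knob top at (243,167), and lock top key at (703,264).

```bash
python3 - <<'E'
from h import *
import pickle
p=pickle.load(open("w1.pkl","rb"));print("cam",-p["R"].T@p["t"])
f=lambda x,y,z:wbp(p,(x+.5)/1.5625-.5,(y+.5)/1.5625-.5,z)
ang=lambda a,b:np.arctan2(*(b-a)[::-1])
for n,q in dict(disc=(408,247,.086),reddot=(350,247,.081),greendot=(409,188,.081),hinge=(299,329,.096),knobtop=(242,167,.13),lockkey=(703,264,.07),barfar=(410,198,.122),barnear=(410,291,.122)).items():print(n,f(*q).round(4))
c=[f(*q,.08) for q in((281,138),(478,137),(469,347),(289,347))];print(np.round(c,4),np.mean(c,0),ang(c[3],c[0]),ang(c[2],c[1]),ang(c[1],c[0])-1.5708)
l=[f(*q,.07) for q in((696,232),(723,264),(704,291),(676,256))];print("lock",np.round(l,4),np.mean(l,0),ang(l[0],l[3]),ang(l[1],l[2]))
E
```

```text
cam [ 0.62902211 -0.10079531  0.44211737]
disc [ 0.5578 -0.108 ]
reddot [ 0.5545 -0.0621]
greendot [ 0.6035 -0.1063]
hinge [ 0.488 -0.023]
knobtop [0.6186 0.0104]
lockkey [ 0.56   -0.3912]
barfar [ 0.5995 -0.1067]
barnear [ 0.5328 -0.1105]
[[ 0.6399 -0.0041]
 [ 0.6471 -0.1572]
 [ 0.473  -0.1651]
 [ 0.4641 -0.01  ]] [ 0.55603484 -0.08411289] 0.03317925790842319 0.04533402780201784 0.04657293181831679
lock [[ 0.5896 -0.3757]
 [ 0.5622 -0.4175]
 [ 0.5335 -0.3995]
 [ 0.5649 -0.3566]] [ 0.56255397 -0.38730206] 2.4855238350722795 2.581560427577413
```

>>> jog_arm(deltas=[0.09, -0.03, -0.8, 0, 0, 0, 0.09, -0.03, -0.8, 0, 0, 0, 0.09, -0.03, -0.8, 0, 0, 0, 0.09, -0.03, -0.8, 0, 0, 0])

```text
time: 1.9
tool_pos: [0.5546, -0.1117, 0.1832]
tool_rot: [-3.14, 0.005, 0.048]
contact_force: [0.8, -0.4, 1.4]
opening: 0.055
```

>>> jog_arm(deltas=[0, 0, -0.4, 0, 0, 0, 0, 0, -0.79, 0, 0, 0, 0, 0, -0.79, 0, 0, 0, 0, 0, -0.79, 0, 0, 0, 0, 0, -0.79, 0, 0, 0])

```text
time: 2.32
tool_pos: [0.5583, -0.1119, 0.1087]
tool_rot: [3.14, -0.005, 0.049]
contact_force: [0.7, -0.9, 1.7]
opening: 0.0554
```

>>> jog_arm(deltas=[0, 0, 0, 0, 0, 0, 0, 0, 0, 0, 0, 0, 0, 0, 0, 0, 0, 0, 0, 0, 0, 0, 0, 0, 0, 0, 0, 0, 0, 0], claw=0.1, newtons=25)

```text
time: 2.73
tool_pos: [0.5567, -0.1109, 0.1057]
tool_rot: [3.141, -0.001, 0.049]
contact_force: [0.8, 0.6, -0.5]
opening: 0.0261
```

>>> jog_arm(deltas=[0, 0, 0, 0, 0, 0, 0, 0, 0, 0, 0, 0, 0, 0, 0, 0, 0, 0, 0, 0, 0, 0, 0, 0, 0, 0, 0, 0, 0, 0])

```text
time: 3.15
tool_pos: [0.5565, -0.1108, 0.105]
tool_rot: [3.142, 0.0, 0.049]
contact_force: [-0.8, -0.2, 0.3]
opening: 0.0091
```

The opening went below 22 mm, so I'll check with a picture.

```bash
python3 - <<'E'
from h import *
im=robot.read_camera("wrist")[:,:,::-1].copy();s=robot.read_camera("side")[:,:,::-1]
a=cv2.resize(im,(400,300));b=cv2.resize(s[110:230,190:350],(400,300),interpolation=cv2.INTER_CUBIC)
cv2.imwrite("pics/g1.png",np.hstack([a,b]));o=robot.observe();print(o["opening"],o["tool_pos"])
E
```

```text
0.009001837998064026 [ 0.5565023  -0.11085569  0.10507469]
```

View pics/g1.png

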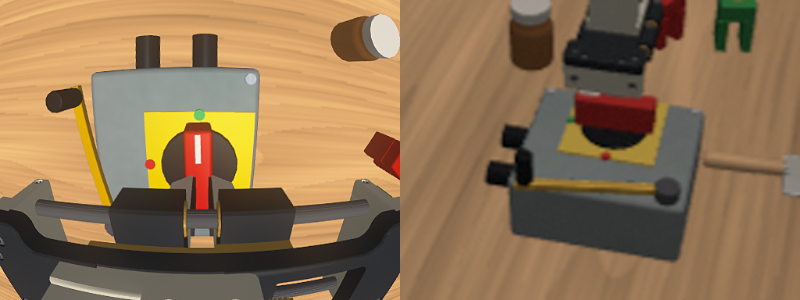

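```bash
python3 - <<'E'
from h import *
p=robot.camera_params("wrist");o=robot.observe();c=-p["R"].T@p["t"]
print("cam",c,"tcp",o["tool_pos"],o["tool_rot"],"q",o["qpos"])
k=1.28
for n,q,z in(("disc",(200,165),.086),("green",(199,115),.081),("red",(150,164),.081),("fingers",(203,200),.1)):print(n,wbp(p,q[0]*k,q[1]*k,z))
print("side TCP px",proj("side",o["tool_pos"]),"z+.05",proj("side",o["tool_pos"]+[0,0,.055]),"handle",proj("side",[.558,-.108,.122]))
print("wrist px tcp",wproj(p,o["tool_pos"])/k,wproj(p,[.558,-.108,.122])/k)
E
```

```text
cam [ 0.63634801 -0.10663525  0.28420983] tcp [ 0.5565023  -0.11085569  0.10507469] [3.14155812e+00 1.48476778e-04 4.92154111e-02] q [-3.31624932e-01  5.12648047e-01  1.54366275e+00 -9.86430014e-05
  1.08540686e+00  1.19000201e+00]
disc [ 0.55798406 -0.10916478]
green [ 0.60320412 -0.10611687]
red [ 0.55442485 -0.06150368]
fingers [ 0.52927807 -0.11330621]
side TCP px (np.float64(276.06949579918967), np.float64(152.56468640725348)) z+.05 (np.float64(276.80529993785694), np.float64(135.68008066768084)) handle (np.float64(275.4620936874401), np.float64(148.0869828915481))
wrist px tcp [201.79464411 175.03055271] [198.23348516 182.00002952]
```

```bash
python3 - <<'E'
from h import *
im=robot.read_camera("wrist")[:,:,::-1];s=robot.read_camera("side")[:,:,::-1]
a=cv2.resize(im[150:300,180:340],(400,375),interpolation=cv2.INTER_CUBIC);b=cv2.resize(s[115:185,238:313],(400,375),interpolation=cv2.INTER_CUBIC)
cv2.imwrite("pics/g2.png",np.hstack([a,b]))
E
```

```text
(no output)
```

View pics/g2.png

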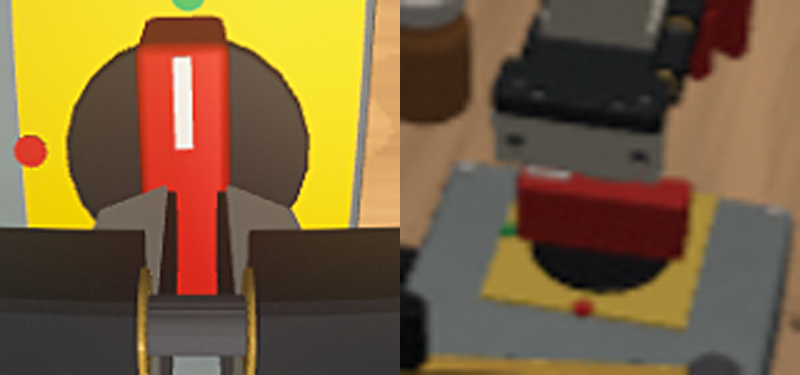

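```bash
python3 - <<'E'
from h import *
import pickle
p=pickle.load(open("w1.pkl","rb"))
from scipy.spatial.transform import Rotation as Ro
T=np.array([.549,-.1052,.263]);R=Ro.from_euler("xyz",[-3.141,.001,.054]).as_matrix()
for dz in(.011,0,-.011,-.02,-.03,-.04):
    print(dz,[np.round(wproj(p,T+R@np.array([a,s*.0275,dz]))*1.5625) for a in(-.0095,.0095) for s in(1,-1)])
E
```

```text
0.011 [array([464., 359.]), array([343., 359.]), array([466., 320.]), array([341., 320.])]
0 [array([467., 370.]), array([340., 370.]), array([470., 329.]), array([338., 329.])]
-0.011 [array([471., 382.]), array([337., 382.]), array([473., 339.]), array([334., 339.])]
-0.02 [array([474., 392.]), array([334., 392.]), array([477., 348.]), array([331., 348.])]
-0.03 [array([477., 405.]), array([330., 405.]), array([481., 359.]), array([327., 360.])]
-0.04 [array([481., 419.]), array([326., 419.]), array([485., 372.]), array([322., 372.])]
```

The fingertip corners in the first wrist picture, near (330,352) and (478,352), put the real tips about 22 mm behind the reported TCP. The text says 11 mm ahead, so the tips sit about 33 mm higher than stated. That explains why the grip closed above the bar without contact. I'll open, go down another 34 mm and close again.

>>> jog_arm(deltas=[0.02, 0.03, 0.05, 0, 0, 0, 0.02, 0.03, 0.05, 0, 0, 0, 0.02, 0.03, 0.05, 0, 0, 0, 0.02, 0.03, 0.05, 0, 0, 0, 0.02, 0.03, 0.05, 0, 0, 0], claw=0.6)

```text
time: 3.77
tool_pos: [0.5585, -0.1078, 0.1101]
tool_rot: [3.141, 0.0, 0.049]
contact_force: [0.4, 0.1, -0.5]
opening: 0.038
```

>>> jog_arm(deltas=[0, 0, -0.1, 0, 0, 0, 0, 0, -0.2, 0, 0, 0, 0, 0, -0.3, 0, 0, 0, 0, 0, -0.38, 0, 0, 0, 0, 0, -0.38, 0, 0, 0])

```text
time: 4.18
tool_pos: [0.557, -0.1074, 0.0694]
tool_rot: [-3.14, 0.004, 0.049]
contact_force: [0.2, 0.5, 0.2]
opening: 0.0553
```

>>> jog_arm(deltas=[0, 0, 0, 0, 0, 0, 0, 0, 0, 0, 0, 0, 0, 0, 0, 0, 0, 0, 0, 0, 0, 0, 0, 0, 0, 0, 0, 0, 0, 0], claw=0.1, newtons=25)

```text
time: 4.6
tool_pos: [0.5588, -0.108, 0.0726]
tool_rot: [3.141, -0.001, 0.049]
contact_force: [0.0, -0.3, 0.5]
opening: 0.0263
```

>>> jog_arm(deltas=[0, 0, 0, 0, 0, 0, 0, 0, 0, 0, 0, 0, 0, 0, 0, 0, 0, 0])

```text
time: 4.85
tool_pos: [0.5587, -0.1081, 0.0725]
tool_rot: [3.141, -0.001, 0.049]
contact_force: [-1.2, -1.7, 2.5]
opening: 0.0219
```

The bar is gripped at 21.9 mm opening. Turning it anticlockwise.

>>> jog_arm(deltas=[0, 0, 0, 0, 0, 0.06, 0, 0, 0, 0, 0, 0.12, 0, 0, 0, 0, 0, 0.19, 0, 0, 0, 0, 0, 0.26, 0, 0, 0, 0, 0, 0.33])

```text
time: 5.27
tool_pos: [0.5586, -0.1078, 0.0725]
tool_rot: [3.141, -0.0, 0.572]
contact_force: [-0.6, 0.6, 2.5]
opening: 0.0218
```

>>> jog_arm(deltas=[0, 0, 0, 0, 0, 0.07, 0, 0, 0, 0, 0, 0.14, 0, 0, 0, 0, 0, 0.21, 0, 0, 0, 0, 0, 0.27, 0, 0, 0, 0, 0, 0.33])

```text
time: 5.68
tool_pos: [0.5584, -0.1075, 0.0725]
tool_rot: [-3.141, -0.0, 1.09]
contact_force: [-2.1, 0.6, 3.4]
opening: 0.0219
```

>>> jog_arm(deltas=[0, 0, 0, 0, 0, 0.07, 0, 0, 0, 0, 0, 0.14, 0, 0, 0, 0, 0, 0.21, 0, 0, 0, 0, 0, 0.27, 0, 0, 0, 0, 0, 0.33])

```text
time: 6.1
tool_pos: [0.558, -0.1074, 0.0725]
tool_rot: [-3.141, -0.001, 1.609]
contact_force: [-2.4, 0.3, 4.1]
opening: 0.0216
```

>>> jog_arm(deltas=[0, 0, 0, 0, 0, 0, 0, 0, 0, 0, 0, 0, 0, 0, 0, 0, 0, 0, 0, 0, 0, 0, 0, 0])

```text
time: 6.43
tool_pos: [0.558, -0.1073, 0.0725]
tool_rot: [-3.141, -0.001, 1.602]
contact_force: [-3.0, 1.7, 5.6]
opening: 0.0216
```

Handle is at about 1.56 rad. Releasing, and moving to the knob.

>>> jog_arm(deltas=[0, 0, 0, 0, 0, 0, 0, 0, 0, 0, 0, 0, 0, 0, 0, 0, 0, 0, 0, 0, 0, 0, 0, 0, 0, 0, 0, 0, 0, 0], claw=0.5)

```text
time: 6.85
tool_pos: [0.5586, -0.1079, 0.072]
tool_rot: [3.142, 0.0, 1.604]
contact_force: [-0.9, 1.4, -0.0]
opening: 0.0451
```

>>> jog_arm(deltas=[0, 0, 0.3, 0, 0, 0, 0, 0, 0.6, 0, 0, 0, 0, 0, 0.63, 0, 0, 0, 0, 0, 0.63, 0, 0, 0, 0, 0, 0.63, 0, 0, 0])

```text
time: 7.27
tool_pos: [0.5583, -0.1078, 0.1348]
tool_rot: [-3.141, -0.0, 1.604]
contact_force: [0.0, 0.2, -0.5]
opening: 0.0461
```

>>> jog_arm(deltas=[0.3, 0.6, 0, 0, 0, -0.25, 0.3, 0.6, 0, 0, 0, -0.25, 0.3, 0.6, 0, 0, 0, -0.25, 0.3, 0.6, 0, 0, 0, -0.25])

```text
time: 7.6
tool_pos: [0.5881, -0.0461, 0.1331]
tool_rot: [-3.139, 0.0, 1.207]
contact_force: [0.0, -0.1, 0.1]
opening: 0.0459
```

>>> jog_arm(deltas=[0.31, 0.56, 0, 0, 0, -0.2, 0.31, 0.56, 0, 0, 0, -0.2, 0.31, 0.56, 0, 0, 0, -0.2, 0.31, 0.56, 0, 0, 0, -0.2, 0.31, 0.56, 0, 0, 0, -0.2])

```text
time: 8.02
tool_pos: [0.6186, 0.0082, 0.1335]
tool_rot: [-3.139, 0.002, 0.9]
contact_force: [0.2, 0.2, -0.6]
opening: 0.0456
```

>>> jog_arm(deltas=[0, 0, -0.2, 0, 0, 0, 0, 0, -0.4, 0, 0, 0, 0, 0, -0.56, 0, 0, 0, 0, 0, -0.56, 0, 0, 0, 0, 0, -0.56, 0, 0, 0])

```text
time: 8.43
tool_pos: [0.6185, 0.0074, 0.0782]
tool_rot: [-3.139, 0.002, 0.898]
contact_force: [1.2, -1.3, -0.1]
opening: 0.0458
```

>>> jog_arm(deltas=[0, 0, 0, 0, 0, 0, 0, 0, 0, 0, 0, 0, 0, 0, 0, 0, 0, 0, 0, 0, 0, 0, 0, 0, 0, 0, 0, 0, 0, 0], claw=0.1, newtons=15)

```text
time: 8.85
tool_pos: [0.6204, 0.0081, 0.0799]
tool_rot: [3.139, -0.001, 0.898]
contact_force: [0.5, -0.4, -1.1]
opening: 0.0173
```

>>> jog_arm(deltas=[0, 0, 0, 0, 0, 0, 0, 0, 0, 0, 0, 0, 0, 0, 0, 0, 0, 0])

```text
time: 9.1
tool_pos: [0.6204, 0.0081, 0.0799]
tool_rot: [3.14, -0.001, 0.897]
contact_force: [2.5, 1.0, 3.3]
opening: 0.0177
```

```bash
python3 - <<'E'
from h import *
o=robot.observe();print(o["tool_pos"],o["opening"])
H=np.array([.484,-.020]);K=o["tool_pos"][:2];d=K-H;print(np.hypot(*d),np.arctan2(d[1],d[0]))
a0=np.arctan2(d[1],d[0]);r=np.hypot(*d)
for a in np.linspace(a0,1.615,16):print(round(a,3),np.round((H+r*np.array([np.cos(a),np.sin(a)])-K)*10,3))
im=robot.read_camera("top")
E
```

```text
[0.62039479 0.00805086 0.07985821] 0.01765631172995906
0.13924938081900004 0.20283122898962244
0.203 [ 0. -0.]
0.297 [-0.032  0.127]
0.391 [-0.077  0.25 ]
0.485 [-0.132  0.369]
0.579 [-0.199  0.482]
0.674 [-0.276  0.588]
0.768 [-0.362  0.687]
0.862 [-0.457  0.776]
0.956 [-0.561  0.857]
1.05 [-0.671  0.927]
1.144 [-0.788  0.987]
1.238 [-0.91   1.036]
1.333 [-1.035  1.073]
1.427 [-1.164  1.098]
1.521 [-1.294  1.11 ]
1.615 [-1.425  1.111]
```

The knob is gripped at 17.7 mm and its radius from the hinge checks at 139 mm. Swinging along the arc.

>>> jog_arm(deltas=[-0.03, 0.13, 0, 0, 0, 0, -0.08, 0.25, 0, 0, 0, 0, -0.13, 0.37, 0, 0, 0, 0, -0.2, 0.48, 0, 0, 0, 0, -0.28, 0.59, 0, 0, 0, 0])

```text
time: 9.57
tool_pos: [0.5931, 0.0681, 0.0798]
tool_rot: [3.138, -0.003, 0.898]
contact_force: [5.2, 0.4, 3.6]
opening: 0.0178
```

>>> jog_arm(deltas=[-0.09, 0.1, 0, 0, 0, 0, -0.18, 0.19, 0, 0, 0, 0, -0.28, 0.27, 0, 0, 0, 0, -0.39, 0.34, 0, 0, 0, 0, -0.51, 0.4, 0, 0, 0, 0])

```text
time: 9.98
tool_pos: [0.5405, 0.1078, 0.0797]
tool_rot: [3.14, -0.001, 0.898]
contact_force: [3.3, 0.4, 4.6]
opening: 0.018
```

>>> jog_arm(deltas=[-0.12, 0.05, 0, 0, 0, 0, -0.25, 0.09, 0, 0, 0, 0, -0.38, 0.11, 0, 0, 0, 0, -0.5, 0.12, 0, 0, 0, 0, -0.64, 0.12, 0, 0, 0, 0])

```text
time: 10.4
tool_pos: [0.4774, 0.1195, 0.0798]
tool_rot: [3.138, -0.003, 0.898]
contact_force: [33.7, 2.0, -4.2]
opening: 0.0188
```

>>> jog_arm(deltas=[-0.01, 0, 0, 0, 0, 0, -0.02, 0, 0, 0, 0, 0, -0.02, 0, 0, 0, 0, 0, -0.02, 0, 0, 0, 0, 0])

```text
time: 10.73
tool_pos: [0.478, 0.1186, 0.08]
tool_rot: [3.135, -0.004, 0.897]
contact_force: [12.7, -2.8, -1.3]
opening: 0.0179
```

At the stop, with the knob at about (0.478,0.119). Releasing and going over to the lock.

>>> jog_arm(deltas=[0, 0, 0, 0, 0, 0, 0, 0, 0, 0, 0, 0, 0, 0, 0, 0, 0, 0, 0, 0, 0, 0, 0, 0, 0, 0, 0, 0, 0, 0], claw=0.5)

```text
time: 11.15
tool_pos: [0.4735, 0.1192, 0.0788]
tool_rot: [-3.14, 0.001, 0.898]
contact_force: [0.2, 1.0, 0.8]
opening: 0.0441
```

>>> jog_arm(deltas=[0, 0, 0.4, 0, 0, 0, 0, 0, 0.8, 0, 0, 0, 0, 0, 1, 0, 0, 0, 0, 0, 1, 0, 0, 0])

```text
time: 11.48
tool_pos: [0.4768, 0.1195, 0.1837]
tool_rot: [3.135, -0.006, 0.898]
contact_force: [0.9, -0.2, 0.6]
opening: 0.0461
```

>>> jog_arm(deltas=[0.16, -1, 0, 0, 0, 0.21, 0.16, -1, 0, 0, 0, 0.21, 0.16, -1, 0, 0, 0, 0.21, 0.16, -1, 0, 0, 0, 0.21], claw=0.85)

```text
time: 11.82
tool_pos: [0.4905, 0.0151, 0.1781]
tool_rot: [-3.141, 0.002, 1.231]
contact_force: [-0.1, 0.0, 0.1]
opening: 0.068
```

```bash
python3 - <<'E'
from h import *
import pickle
im=robot.read_camera("top")[:,:,::-1];p=robot.camera_params("wrist");w=robot.read_camera("wrist")[:,:,::-1]
cv2.imwrite("pics/top2.png",im);cv2.imwrite("pics/w2raw.png",w);pickle.dump(p,open("w2.pkl","wb"))
E
```

>>> jog_arm(deltas=[0.16, -1, 0, 0, 0, 0.21, 0.16, -1, 0, 0, 0, 0.21, 0.16, -1, 0, 0, 0, 0.21, 0.16, -1, 0, 0, 0, 0.21])

```text
time: 12.25
tool_pos: [0.5069, -0.0836, 0.1784]
tool_rot: [-3.141, 0.001, 1.559]
contact_force: [0.6, -0.4, -0.3]
opening: 0.0779
```

>>> jog_arm(deltas=[0.16, -1, 0, 0, 0, 0.21, 0.16, -1, 0, 0, 0, 0.21, 0.16, -1, 0, 0, 0, 0.21, 0.16, -1, 0, 0, 0, 0.21])

```text
time: 12.58
tool_pos: [0.5229, -0.1832, 0.1782]
tool_rot: [-3.141, 0.0, 1.887]
contact_force: [-0.9, 0.2, 0.0]
opening: 0.0782
```

>>> jog_arm(deltas=[0.16, -1, 0, 0, 0, 0.21, 0.16, -1, 0, 0, 0, 0.21, 0.16, -1, 0, 0, 0, 0.21, 0.16, -1, 0, 0, 0, 0.21])

```text
time: 12.92
tool_pos: [0.5389, -0.2824, 0.178]
tool_rot: [-3.141, -0.0, 2.215]
contact_force: [-1.5, -0.1, -0.5]
opening: 0.0784
```

>>> jog_arm(deltas=[0.18, -1, 0, 0, 0, 0.21, 0.18, -1, 0, 0, 0, 0.21, 0.18, -1, 0, 0, 0, 0.21, 0.18, -1, 0, 0, 0, 0.21, 0.18, -1, 0, 0, 0, 0.21])

```text
time: 13.33
tool_pos: [0.5569, -0.3788, 0.178]
tool_rot: [3.14, -0.002, 2.543]
contact_force: [-0.2, 0.9, -0.3]
opening: 0.0781
```

```bash
python3 - <<'E'
from h import *
import pickle
o=robot.observe();p=robot.camera_params("wrist");w=robot.read_camera("wrist")[:,:,::-1]
cv2.imwrite("pics/w3raw.png",w);pickle.dump(p,open("w3.pkl","wb"))
print(o["tool_pos"],o["tool_rot"],o["qpos"],wproj(p,[.561,-.39,.07]))
t=cv2.imread("pics/top2.png")[150:255,150:340];w2=cv2.imread("pics/w2raw.png")
a=cv2.resize(w,(400,300));b=cv2.resize(w2,(400,300));c=cv2.resize(t,(400,221))
u=wproj(p,[.561,-.39,.07]).astype(int)
d=cv2.resize(w[max(u[1]-45,0):u[1]+45,max(u[0]-60,0):u[0]+60],(400,300),interpolation=cv2.INTER_CUBIC);print(u)
c=np.vstack([c,np.zeros((79,400,3),np.uint8)])
cv2.imwrite("pics/v3.png",np.vstack([np.hstack([a,b]),np.hstack([d,c])]))
E
```

```text
[ 0.55687369 -0.37876844  0.17804693] [ 3.14024862e+00 -2.40687270e-03  2.54266628e+00] [-7.11520325e-01  6.42896838e-01  1.09589472e+00  1.07983821e-03
  1.40534383e+00 -1.68356786e+00] [252.24637149 192.10425605]
[252 192]
```

View pics/v3.png

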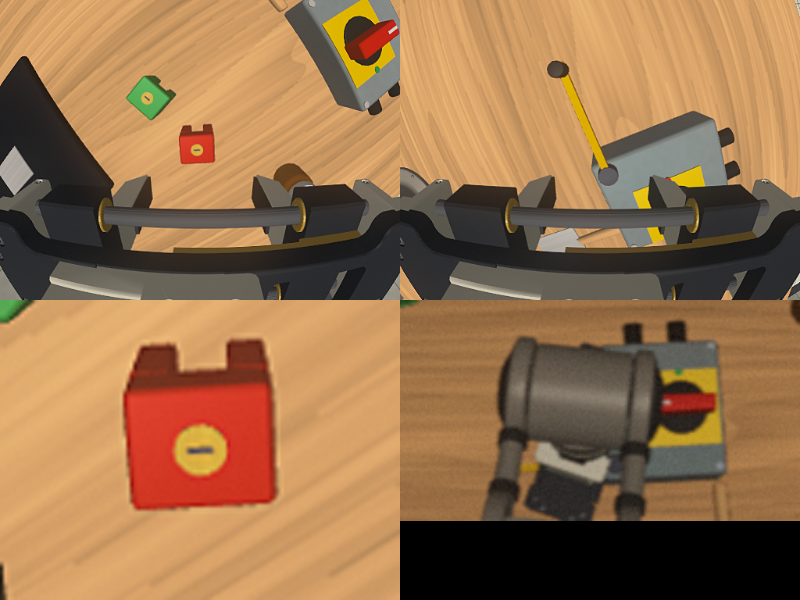

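The handle is off, lying across the box, and the hasp is out. The lock's slot faces up-image, with its top corners in the enlarged crop at (126,393), (270,383), (275,500), (135,508).

```bash
python3 - <<'E'
from h import *
import pickle
p=pickle.load(open("w3.pkl","rb"));k=400/120
l=np.array([wbp(p,(x+.5)/k-.5+192,(y+.5)/k-.5+147,.07) for x,y in((126,393),(270,383),(275,500),(135,508))])
print(l.round(4),l.mean(0),[np.hypot(*(l[i]-l[(i+1)%4])).round(4) for i in range(4)])
d=l[0]-l[1];e=l[3]-l[2];print("y dir",np.arctan2(d[1],d[0]),np.arctan2(e[1],e[0]))
d=l[0]-l[3];e=l[1]-l[2];print("x dir+90",np.arctan2(d[1],d[0])+np.pi/2,np.arctan2(e[1],e[0])+np.pi/2)
# arm in w2
p=pickle.load(open("w2.pkl","rb"))
q=lambda x,y,z:wbp(p,(x-400)*1.28,y*1.28,z)
h,kn=q(607,175,.096),q(556,69,.13);a=[q(569,84,.094),q(600,160,.094)]
print(h,kn,np.arctan2(*(kn-h)[::-1]),"arm",a,np.arctan2(*(a[0]-a[1])[::-1]))
E
```

```text
[[ 0.6171 -0.4603]
 [ 0.6411 -0.4177]
 [ 0.6842 -0.4436]
 [ 0.659  -0.4877]] [ 0.65035191 -0.45233398] [np.float64(0.0488), np.float64(0.0504), np.float64(0.0508), np.float64(0.0501)]
y dir -2.083312862971347 -2.0906060304927188
x dir+90 4.132227689615291 4.172550540539202
[ 0.48247491 -0.01812611] [0.47744441 0.11768949] 1.6078185893808337 arm [array([0.47900216, 0.09983013]), array([0.48085683, 0.00262781])] 1.5898745038925004
```

```bash
python3 - <<'E'
from h import *
import pickle
p=pickle.load(open("w3.pkl","rb"));k=400/120
l=np.array([wbp(p,(x+.5)/k-.5+192,(y+.5)/k-.5+147,.07) for x,y in((126,93),(270,83),(275,200),(135,208))])
print(l.round(4),l.mean(0),[np.hypot(*(l[i]-l[(i+1)%4])).round(4) for i in range(4)])
d=l[0]-l[1];e=l[3]-l[2];print("y dir",np.arctan2(d[1],d[0]),np.arctan2(e[1],e[0]))
d=l[0]-l[3];e=l[1]-l[2];print("x dir+90",np.arctan2(d[1],d[0])+np.pi/2,np.arctan2(e[1],e[0])+np.pi/2)
E
```

```text
[[ 0.533  -0.3984]
 [ 0.5548 -0.361 ]
 [ 0.5867 -0.3803]
 [ 0.5644 -0.4178]] [ 0.55972427 -0.38935869] [np.float64(0.0433), np.float64(0.0373), np.float64(0.0436), np.float64(0.037)]
y dir -2.099238159594686 -2.1080122013787665
x dir+90 4.160390616234857 4.169531986294762
```

>>> jog_arm(deltas=[0.03, -0.1, -0.4, 0, 0, 0.035, 0.03, -0.1, -0.8, 0, 0, 0.035, 0.03, -0.1, -0.8, 0, 0, 0.035, 0.03, -0.1, -0.8, 0, 0, 0.035, 0.03, -0.1, -0.8, 0, 0, 0.035])

```text
time: 13.8
tool_pos: [0.5608, -0.39, 0.1016]
tool_rot: [-3.142, 0.002, 2.602]
contact_force: [-0.2, -1.5, -0.1]
opening: 0.0779
```

>>> jog_arm(deltas=[0, 0, -0.2, 0, 0, 0, 0, 0, -0.4, 0, 0, 0, 0, 0, -0.6, 0, 0, 0, 0, 0, -0.79, 0, 0, 0, 0, 0, -0.79, 0, 0, 0])

```text
time: 14.22
tool_pos: [0.5592, -0.3897, 0.0194]
tool_rot: [3.141, -0.002, 2.601]
contact_force: [-1.3, 0.2, 0.9]
opening: 0.0782
```

>>> jog_arm(deltas=[0, 0, 0, 0, 0, 0, 0, 0, 0, 0, 0, 0, 0, 0, 0, 0, 0, 0, 0, 0, 0, 0, 0, 0, 0, 0, 0, 0, 0, 0], claw=0.3, newtons=30)

```text
time: 14.63
tool_pos: [0.5601, -0.3912, 0.0215]
tool_rot: [-3.141, 0.002, 2.602]
contact_force: [1.9, 3.7, 1.9]
opening: 0.0496
```

>>> jog_arm(deltas=[0, 0, 0, 0, 0, 0, 0, 0, 0, 0, 0, 0, 0, 0, 0, 0, 0, 0, 0, 0, 0, 0, 0, 0])

```text
time: 14.97
tool_pos: [0.5601, -0.391, 0.0212]
tool_rot: [3.141, 0.002, 2.602]
contact_force: [-0.2, 1.5, 6.1]
opening: 0.0459
```

Lock gripped at 45.9 mm. Lifting it over to the hasp arm.

>>> jog_arm(deltas=[0, 0, 0.2, 0, 0, 0, 0, 0, 0.5, 0, 0, 0, 0, 0, 0.8, 0, 0, 0, 0, 0, 0.8, 0, 0, 0])

```text
time: 15.3
tool_pos: [0.5619, -0.3932, 0.1067]
tool_rot: [-3.14, 0.01, 2.602]
contact_force: [0.1, -0.8, -1.2]
opening: 0.0461
```

>>> jog_arm(deltas=[0, 0.1, 0.4, 0, 0, -0.05, 0, 0.2, 0.8, 0, 0, -0.1, 0, 0.45, 0.8, 0, 0, -0.13, 0, 0.45, 0.8, 0, 0, -0.135])

```text
time: 15.63
tool_pos: [0.5607, -0.343, 0.1826]
tool_rot: [3.14, 0.003, 2.389]
contact_force: [0.4, 0.2, -2.9]
opening: 0.046
```

>>> jog_arm(deltas=[-0.05, 0.25, 0, 0, 0, -0.05, -0.1, 0.5, 0, 0, 0, -0.1, -0.15, 0.75, 0, 0, 0, -0.15, -0.2, 1, 0, 0, 0, -0.2])

```text
time: 15.97
tool_pos: [0.5384, -0.2447, 0.1784]
tool_rot: [-3.14, -0.002, 2.072]
contact_force: [1.0, 1.0, -1.1]
opening: 0.0458
```

>>> jog_arm(deltas=[-0.05, 0.25, 0, 0, 0, -0.05, -0.1, 0.5, 0, 0, 0, -0.1, -0.15, 0.75, 0, 0, 0, -0.15, -0.2, 1, 0, 0, 0, -0.2])

```text
time: 16.3
tool_pos: [0.5184, -0.1447, 0.1786]
tool_rot: [-3.139, -0.001, 1.758]
contact_force: [1.0, 0.1, -1.3]
opening: 0.0457
```

>>> jog_arm(deltas=[-0.05, 0.25, 0, 0, 0, -0.03, -0.1, 0.5, 0, 0, 0, -0.05, -0.15, 0.75, 0, 0, 0, -0.08, -0.2, 1, 0, 0, 0, -0.1])

```text
time: 16.63
tool_pos: [0.4984, -0.0448, 0.1788]
tool_rot: [-3.139, -0.0, 1.602]
contact_force: [-0.0, 0.8, -1.0]
opening: 0.0459
```

>>> jog_arm(deltas=[-0.05, 0.25, 0, 0, 0, 0, -0.1, 0.5, 0, 0, 0, 0, -0.15, 0.8, 0, 0, 0, 0, -0.2, 1, 0, 0, 0, 0, -0.2, 1, 0, 0, 0, 0])

```text
time: 17.05
tool_pos: [0.4777, 0.0572, 0.1789]
tool_rot: [-3.139, -0.001, 1.608]
contact_force: [-0.4, 0.7, -1.5]
opening: 0.0461
```

>>> jog_arm(deltas=[0, 0, 0, 0, 0, 0, 0, 0, 0, 0, 0, 0])

```text
time: 17.22
tool_pos: [0.4794, 0.0536, 0.1794]
tool_rot: [-3.14, 0.0, 1.605]
contact_force: [0.3, -1.2, -1.0]
opening: 0.0457
```

>>> jog_arm(deltas=[0.01, 0, -0.15, 0, 0, 0, 0.01, 0, -0.3, 0, 0, 0, 0.01, 0, -0.45, 0, 0, 0, 0.01, 0, -0.5, 0, 0, 0, 0.01, 0, -0.5, 0, 0, 0])

```text
time: 17.63
tool_pos: [0.4797, 0.0532, 0.1287]
tool_rot: [-3.138, -0.0, 1.603]
contact_force: [-0.2, -0.2, -1.8]
opening: 0.0459
```

```bash
python3 - <<'E'
from h import *
import pickle
o=robot.observe();p=robot.camera_params("wrist");w=robot.read_camera("wrist")[:,:,::-1];s=robot.read_camera("side")[:,:,::-1]
pickle.dump(p,open("w4.pkl","wb"));print(o["tool_pos"],o["tool_rot"])
a=cv2.resize(w[100:340,100:420],(400,300),interpolation=cv2.INTER_CUBIC)
u=np.int32(proj("side",[.48,.054,.11]));b=cv2.resize(s[u[1]-45:u[1]+45,u[0]-60:u[0]+60],(400,300),interpolation=cv2.INTER_CUBIC);print(u)
cv2.imwrite("pics/v4.png",np.hstack([a,b]))
E
```

```text
[0.47974781 0.05316516 0.12871995] [-3.13832995e+00 -3.26823929e-05  1.60294443e+00]
[291 201]
```

View pics/v4.png

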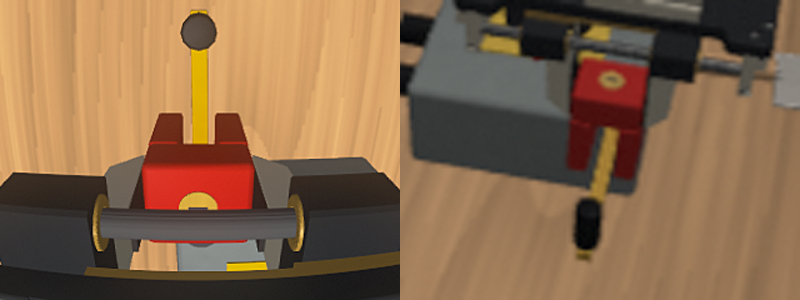

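The slot between the legs (184–215) is centred on the arm (191–209). Lowering.

>>> jog_arm(deltas=[0, 0, -0.1, 0, 0, 0, 0, 0, -0.2, 0, 0, 0, 0, 0, -0.3, 0, 0, 0, 0, 0, -0.4, 0, 0, 0, 0, 0, -0.4, 0, 0, 0])

```text
time: 18.15
tool_pos: [0.4801, 0.0539, 0.0895]
tool_rot: [-3.14, 0.0, 1.604]
contact_force: [-0.7, -0.2, -1.8]
opening: 0.0461
```

>>> jog_arm(deltas=[0, 0, -0.05, 0, 0, 0, 0, 0, -0.1, 0, 0, 0, 0, 0, -0.14, 0, 0, 0, 0, 0, -0.18, 0, 0, 0, 0, 0, -0.18, 0, 0, 0])

```text
time: 18.57
tool_pos: [0.4802, 0.0541, 0.0716]
tool_rot: [-3.141, -0.0, 1.604]
contact_force: [-0.8, -0.2, -1.9]
opening: 0.0458
```

>>> jog_arm(deltas=[0, 0, 0, 0, 0, 0, 0, 0, 0, 0, 0, 0, 0, 0, 0, 0, 0, 0])

```text
time: 18.82
tool_pos: [0.4807, 0.0542, 0.0724]
tool_rot: [3.141, 0.0, 1.604]
contact_force: [0.8, 0.2, -1.8]
opening: 0.0458
```

>>> jog_arm(deltas=[0, 0, -0.01, 0, 0, 0, 0, 0, -0.02, 0, 0, 0, 0, 0, -0.02, 0, 0, 0, 0, 0, -0.02, 0, 0, 0])

```text
time: 19.15
tool_pos: [0.4805, 0.0541, 0.0701]
tool_rot: [3.141, 0.0, 1.604]
contact_force: [-0.4, 1.1, -0.8]
opening: 0.0456
```

>>> jog_arm(deltas=[0, 0, -0.01, 0, 0, 0, 0, 0, -0.01, 0, 0, 0, 0, 0, -0.01, 0, 0, 0])

```text
time: 19.4
tool_pos: [0.481, 0.0542, 0.07]
tool_rot: [3.14, 0.0, 1.604]
contact_force: [-1.2, -0.1, 6.5]
opening: 0.0455
```

Contact (+6.5 N), so the lock is down on the arm. Releasing slowly and rising.

>>> jog_arm(deltas=[0, 0, 0, 0, 0, 0, 0, 0, 0, 0, 0, 0, 0, 0, 0, 0, 0, 0, 0, 0, 0, 0, 0, 0, 0, 0, 0, 0, 0, 0], claw=0.72)

```text
time: 19.82
tool_pos: [0.4805, 0.0541, 0.069]
tool_rot: [-3.141, 0.0, 1.604]
contact_force: [0.7, -0.5, -0.5]
opening: 0.0658
```

>>> jog_arm(deltas=[0, 0, 0.15, 0, 0, 0, 0, 0, 0.4, 0, 0, 0, 0, 0, 0.7, 0, 0, 0, 0, 0, 1, 0, 0, 0, 0, 0, 1, 0, 0, 0])

```text
time: 20.23
tool_pos: [0.4837, 0.0541, 0.1745]
tool_rot: [3.132, 0.001, 1.604]
contact_force: [1.0, 0.6, 0.5]
opening: 0.0659
```

>>> jog_arm(deltas=[0, -0.3, 0.3, 0, 0, 0, 0, -0.6, 0.6, 0, 0, 0, 0, -1, 0.8, 0, 0, 0, 0, -1, 0.8, 0, 0, 0, 0, -1, 0.8, 0, 0, 0])

```text
time: 20.65
tool_pos: [0.481, -0.0477, 0.2498]
tool_rot: [3.139, 0.001, 1.601]
contact_force: [0.3, 0.3, -0.4]
opening: 0.0662
```

```bash
python3 - <<'E'
from h import *
import pickle
p=robot.camera_params("wrist");w=robot.read_camera("wrist")[:,:,::-1];s=robot.read_camera("side")[:,:,::-1]
pickle.dump(p,open("w5.pkl","wb"))
a=cv2.resize(w,(400,300));b=cv2.resize(s,(400,300),interpolation=cv2.INTER_AREA)
c=cv2.resize(s[150:246,230:358],(400,300),interpolation=cv2.INTER_CUBIC);u=wproj(p,[.48,.054,.119]).astype(int)
d=cv2.resize(w[max(u[1]-60,0):u[1]+60,max(u[0]-80,0):u[0]+80],(400,300),interpolation=cv2.INTER_CUBIC);print(u)
cv2.imwrite("pics/v5.png",np.vstack([np.hstack([a,b]),np.hstack([d,c])]))
print([np.round(proj("side",[.4803,.0542,z])) for z in(.119,.049)])
E
```

```text
[261  79]
[array([292., 199.]), array([290., 219.])]
```

View pics/v5.png

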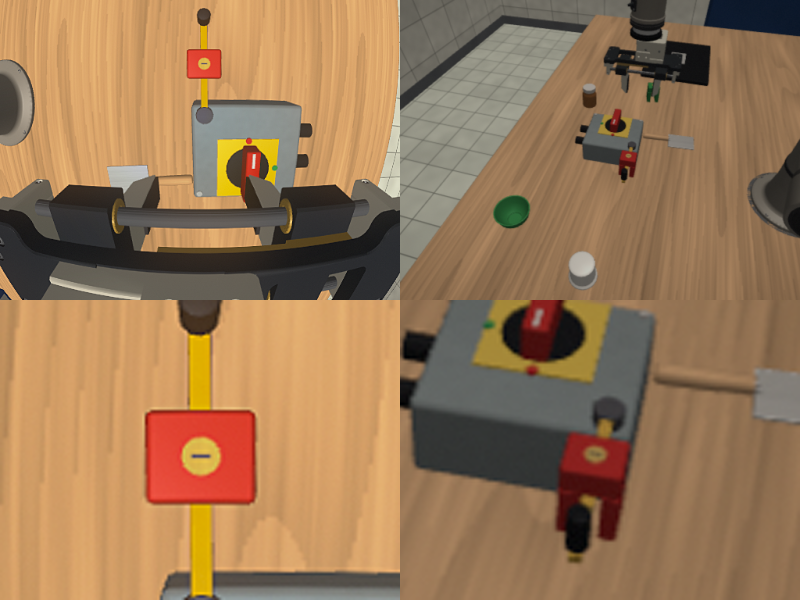

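The lock sits square and centred on the arm. The handle bar is across the box at the red dot, the hasp is at its stop, and the bystanders look undisturbed. Handing in.

```bash
python3 - <<'E'
from h import *
import pickle
p=pickle.load(open("w5.pkl","rb"));f=lambda x,y,z:wbp(p,181+x/2.5,19+(y-300)/2.5,z)
c=f(200,456,.119);a,b=f(200,360,.094),f(202,550,.094);print("lock",c,"arm",a,b,"angle",np.arctan2(*(a-b)[::-1]))
s=robot.read_camera("side");d=cv2.absdiff(s[:,:,::-1],cv2.imread("pics/side0.png")).max(2)
for n,(u,v) in dict(jar=(243,123),bowl=(143,271),muffle=(233,345),spatula=(345,180)).items():print(n,int((d[v-22:v+22,u-25:u+25]>60).sum()))
print(robot.observe()["time"]);print(robot.hand_in())
E
```

```text
lock [0.47960275 0.05220468] arm [0.47852207 0.09761709] [0.48205643 0.01129642] angle 1.6117179412871272
jar 0
bowl 0
muffle 0
spatula 0
20.8
the job is handed in; nothing more can be done
None
```

I turned the handle off, swung the hasp fully out, seated the red saddle lock on its bare arm and let go. I handed the job in at about 20.8 s; it gave no verdict.

**Last checks:**
- **Handle:** about 1.56 rad, taken from the tool angle before I let go. The last picture shows the bar at the red dot.
- **Hasp:** about 1.57 rad from the box. The arm's measured direction is 1.61 rad in the world frame, and the box is turned about 0.045 rad.
- **Lock:** centre at (0.480, 0.052), about 1 mm off the arm's centre line and within a few mm of the seat point along it. It looks upright and square. I judged its height from the contact force when lowering (+6.5 N) and the tool height, which put the centre about 10 mm below the arm's top.
- **Bystanders:** the side camera shows no pixel change around the jar, bowl, muffle or spatula. The green look-alike was not touched.
- **Robot:** clear of everything, at tool height 0.25 m.

**What disagreed:** the real fingertips are about 22 mm behind the reported TCP, not 11 mm ahead as the text says. My first grip on the handle therefore closed in the air above the bar, touching nothing. I corrected every later height by this amount, and the openings then matched the handle, knob and lock (21.9, 17.7 and 45.9 mm).

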